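# Sort the foam sanding pads by feel

### The job

Sort the three sanding pads by the feel of their foam, one pad at a time: press a pad down on the bench until its foam has given about 5 mm, hold it there a moment to feel how hard it pushes back, and put it away before pressing the next. Any soft pads go in the tray's compartment nearer the robot, any firm ones in the farther compartment, all standing foam down. Do not crush the foam (never past 8 mm, nor harder than 26 N), and leave the other things on the bench where they are.

Things in the scene. Friction and masses are not known exactly. Their poses are not given: they have to be found in the camera images.
- pad_1: one of three look-alike round hand sanding pads, about 70 g, foam side down: wooden knob on top (diameter 30 mm, straight-sided 42 to 60 mm above the origin, top at 65 mm), black plate (diameter 52 mm, 20 to 30 mm up), dark foam (diameter 50 mm, 0 to 20 mm). Its grade cannot be seen. Origin: centre of the unsqueezed foam's underside; z up through the knob
- pad_2: one of three look-alike round hand sanding pads, about 70 g, foam side down: wooden knob on top (diameter 30 mm, straight-sided 42 to 60 mm above the origin, top at 65 mm), black plate (diameter 52 mm, 20 to 30 mm up), dark foam (diameter 50 mm, 0 to 20 mm). Its grade cannot be seen. Origin: centre of the unsqueezed foam's underside; z up through the knob
- pad_3: one of three look-alike round hand sanding pads, about 70 g, foam side down: wooden knob on top (diameter 30 mm, straight-sided 42 to 60 mm above the origin, top at 65 mm), black plate (diameter 52 mm, 20 to 30 mm up), dark foam (diameter 50 mm, 0 to 20 mm). Its grade cannot be seen. Origin: centre of the unsqueezed foam's underside; z up through the knob
- pad_1_foam (a joint): how far the foam of pad_1 is squeezed, in m: 0 at rest (to within 0.05 mm), grows as the knob is pressed down, ends at 0.0095. A pad is soft or firm, drawn anew each time for each pad (none, some or all may be firm): soft foam resists with about 1.5 N per mm of squeeze, firm foam 3.4 N per mm, on top of a first 0.5 to 1 N
- pad_2_foam (a joint): how far the foam of pad_2 is squeezed, in m: 0 at rest (to within 0.05 mm), grows as the knob is pressed down, ends at 0.0095. A pad is soft or firm, drawn anew each time for each pad (none, some or all may be firm): soft foam resists with about 1.5 N per mm of squeeze, firm foam 3.4 N per mm, on top of a first 0.5 to 1 N
- pad_3_foam (a joint): how far the foam of pad_3 is squeezed, in m: 0 at rest (to within 0.05 mm), grows as the knob is pressed down, ends at 0.0095. A pad is soft or firm, drawn anew each time for each pad (none, some or all may be firm): soft foam resists with about 1.5 N per mm of squeeze, firm foam 3.4 N per mm, on top of a first 0.5 to 1 N
- tray: open plywood tray, 170 mm (x, away from the robot) by 240 mm (y), walls 26 mm high and 6 mm thick, floor 6 mm thick, fixed to the bench; a divider along y makes two compartments, each 76 mm (x) by 228 mm (y) inside, room for three pads in a row. A taller end board (12 mm thick, 62 mm high, with a hand hole) stands at its +y end. Origin: centre of its underside
- near_cell (a point): centre of the floor of the compartment nearer the robot, for soft pads (41 mm from the tray's middle towards its -x); axes as the tray's, the compartment runs along y
- far_cell (a point): centre of the floor of the compartment farther from the robot, for firm pads (41 mm from the tray's middle towards its +x); axes as the tray's
- tape_roll: roll of tape lying flat, diameter 76 mm, 24 mm high, lying near the pads; to be left alone
- offcut: wooden offcut, 80 x 34 x 19 mm, lying near the pads and the tray; to be left alone
- cork_block: cork sanding block, 110 x 60 x 30 mm; to be left alone
- glue: standing glue bottle, diameter 60 mm, 170 mm high; to be left alone
- screwdriver: screwdriver lying on the bench, 200 mm long; to be left alone
- hammer: hammer lying on the bench, 300 mm long; to be left alone
There are look-alikes about, which are no part of the job. What is shaped like the pad_2 but turquoise is not meant.

How it is judged:
On the way, in this order (a step that is already met when the one before it is completed fails the run):
1. a first pad is pressed on the bench to a foam squeeze of 3.5 to 6.5 mm and held there 0.3 s, with the tray still empty (((value of joint pad_1_foam between 0.0035 and 0.0065 m and height (world z) of pad_1 between -0.0085 and -0.0025 m) or (value of joint pad_2_foam between 0.0035 and 0.0065 m and height (world z) of pad_2 between -0.0085 and -0.0025 m) or (value of joint pad_3_foam between 0.0035 and 0.0065 m and height (world z) of pad_3 between -0.0085 and -0.0025 m)) and not ((x of pad_1 in the frame of near_cell between -0.02 and 0.02 m and y of pad_1 in the frame of near_cell between -0.095 and 0.095 m and height (world z) of pad_1 below 0.012 m) or (x of pad_1 in the frame of far_cell between -0.02 and 0.02 m and y of pad_1 in the frame of far_cell between -0.095 and 0.095 m and height (world z) of pad_1 below 0.012 m)) and not ((x of pad_2 in the frame of near_cell between -0.02 and 0.02 m and y of pad_2 in the frame of near_cell between -0.095 and 0.095 m and height (world z) of pad_2 below 0.012 m) or (x of pad_2 in the frame of far_cell between -0.02 and 0.02 m and y of pad_2 in the frame of far_cell between -0.095 and 0.095 m and height (world z) of pad_2 below 0.012 m)) and not ((x of pad_3 in the frame of near_cell between -0.02 and 0.02 m and y of pad_3 in the frame of near_cell between -0.095 and 0.095 m and height (world z) of pad_3 below 0.012 m) or (x of pad_3 in the frame of far_cell between -0.02 and 0.02 m and y of pad_3 in the frame of far_cell between -0.095 and 0.095 m and height (world z) of pad_3 below 0.012 m))), for 0.3 s.
2. with one pad put away in the tray, a second is pressed on the bench in the same way (((value of joint pad_1_foam between 0.0035 and 0.0065 m and height (world z) of pad_1 between -0.0085 and -0.0025 m) or (value of joint pad_2_foam between 0.0035 and 0.0065 m and height (world z) of pad_2 between -0.0085 and -0.0025 m) or (value of joint pad_3_foam between 0.0035 and 0.0065 m and height (world z) of pad_3 between -0.0085 and -0.0025 m)) and (((x of pad_1 in the frame of near_cell between -0.02 and 0.02 m and y of pad_1 in the frame of near_cell between -0.095 and 0.095 m and height (world z) of pad_1 below 0.012 m) or (x of pad_1 in the frame of far_cell between -0.02 and 0.02 m and y of pad_1 in the frame of far_cell between -0.095 and 0.095 m and height (world z) of pad_1 below 0.012 m)) or ((x of pad_2 in the frame of near_cell between -0.02 and 0.02 m and y of pad_2 in the frame of near_cell between -0.095 and 0.095 m and height (world z) of pad_2 below 0.012 m) or (x of pad_2 in the frame of far_cell between -0.02 and 0.02 m and y of pad_2 in the frame of far_cell between -0.095 and 0.095 m and height (world z) of pad_2 below 0.012 m)) or ((x of pad_3 in the frame of near_cell between -0.02 and 0.02 m and y of pad_3 in the frame of near_cell between -0.095 and 0.095 m and height (world z) of pad_3 below 0.012 m) or (x of pad_3 in the frame of far_cell between -0.02 and 0.02 m and y of pad_3 in the frame of far_cell between -0.095 and 0.095 m and height (world z) of pad_3 below 0.012 m)))), for 0.3 s.
3. with two pads put away in the tray, the third is pressed on the bench in the same way (((value of joint pad_1_foam between 0.0035 and 0.0065 m and height (world z) of pad_1 between -0.0085 and -0.0025 m) or (value of joint pad_2_foam between 0.0035 and 0.0065 m and height (world z) of pad_2 between -0.0085 and -0.0025 m) or (value of joint pad_3_foam between 0.0035 and 0.0065 m and height (world z) of pad_3 between -0.0085 and -0.0025 m)) and ((((x of pad_1 in the frame of near_cell between -0.02 and 0.02 m and y of pad_1 in the frame of near_cell between -0.095 and 0.095 m and height (world z) of pad_1 below 0.012 m) or (x of pad_1 in the frame of far_cell between -0.02 and 0.02 m and y of pad_1 in the frame of far_cell between -0.095 and 0.095 m and height (world z) of pad_1 below 0.012 m)) and ((x of pad_2 in the frame of near_cell between -0.02 and 0.02 m and y of pad_2 in the frame of near_cell between -0.095 and 0.095 m and height (world z) of pad_2 below 0.012 m) or (x of pad_2 in the frame of far_cell between -0.02 and 0.02 m and y of pad_2 in the frame of far_cell between -0.095 and 0.095 m and height (world z) of pad_2 below 0.012 m))) or (((x of pad_2 in the frame of near_cell between -0.02 and 0.02 m and y of pad_2 in the frame of near_cell between -0.095 and 0.095 m and height (world z) of pad_2 below 0.012 m) or (x of pad_2 in the frame of far_cell between -0.02 and 0.02 m and y of pad_2 in the frame of far_cell between -0.095 and 0.095 m and height (world z) of pad_2 below 0.012 m)) and ((x of pad_3 in the frame of near_cell between -0.02 and 0.02 m and y of pad_3 in the frame of near_cell between -0.095 and 0.095 m and height (world z) of pad_3 below 0.012 m) or (x of pad_3 in the frame of far_cell between -0.02 and 0.02 m and y of pad_3 in the frame of far_cell between -0.095 and 0.095 m and height (world z) of pad_3 below 0.012 m))) or (((x of pad_1 in the frame of near_cell between -0.02 and 0.02 m and y of pad_1 in the frame of near_cell between -0.095 and 0.095 m and height (world z) of pad_1 below 0.012 m) or (x of pad_1 in the frame of far_cell between -0.02 and 0.02 m and y of pad_1 in the frame of far_cell between -0.095 and 0.095 m and height (world z) of pad_1 below 0.012 m)) and ((x of pad_3 in the frame of near_cell between -0.02 and 0.02 m and y of pad_3 in the frame of near_cell between -0.095 and 0.095 m and height (world z) of pad_3 below 0.012 m) or (x of pad_3 in the frame of far_cell between -0.02 and 0.02 m and y of pad_3 in the frame of far_cell between -0.095 and 0.095 m and height (world z) of pad_3 below 0.012 m))))), for 0.3 s.
At the end, for the whole second after the job is handed in: each pad stands at rest, foam down (tilt under 0.12 rad), unsqueezed, on a compartment floor: soft pads in the near one, firm pads in the far one (the rule tells them by the foam's sag under the pad's weight, 0.02 mm if soft and none if firm, far too little to measure) (((value of joint pad_1_foam above 5e-06 m and (x of pad_1 in the frame of near_cell between -0.02 and 0.02 m and y of pad_1 in the frame of near_cell between -0.095 and 0.095 m and height (world z) of pad_1 below 0.012 m)) or (value of joint pad_1_foam below 5e-06 m and (x of pad_1 in the frame of far_cell between -0.02 and 0.02 m and y of pad_1 in the frame of far_cell between -0.095 and 0.095 m and height (world z) of pad_1 below 0.012 m))) and value of joint each of pad_1_foam, pad_2_foam, pad_3_foam below 0.0025 m and angle between each of pad_1, pad_2, pad_3's own z axis and vertical below 0.12 rad and linear speed of each of pad_1, pad_2, pad_3 below 0.02 m/s and ((value of joint pad_2_foam above 5e-06 m and (x of pad_2 in the frame of near_cell between -0.02 and 0.02 m and y of pad_2 in the frame of near_cell between -0.095 and 0.095 m and height (world z) of pad_2 below 0.012 m)) or (value of joint pad_2_foam below 5e-06 m and (x of pad_2 in the frame of far_cell between -0.02 and 0.02 m and y of pad_2 in the frame of far_cell between -0.095 and 0.095 m and height (world z) of pad_2 below 0.012 m))) and ((value of joint pad_3_foam above 5e-06 m and (x of pad_3 in the frame of near_cell between -0.02 and 0.02 m and y of pad_3 in the frame of near_cell between -0.095 and 0.095 m and height (world z) of pad_3 below 0.012 m)) or (value of joint pad_3_foam below 5e-06 m and (x of pad_3 in the frame of far_cell between -0.02 and 0.02 m and y of pad_3 in the frame of far_cell between -0.095 and 0.095 m and height (world z) of pad_3 below 0.012 m)))); the robot touches nothing.
It fails at once if a pad's foam is squeezed more than 8 mm (value of joint any of pad_1_foam, pad_2_foam, pad_3_foam above 0.008 m).
It fails at once if a pad is pressed against the bench or the tray with more than 26 N (contact force between any of pad_1_foam_c0, pad_2_foam_c0, pad_3_foam_c0 and anything else above 26 N).
It fails at once if another thing on the bench is moved more than 15 mm (distance of any of tape_roll, offcut, cork_block, glue, screwdriver, hammer from where it was at the start of the episode above 0.015 m).
It also fails if it takes over 67 s, if anything falls off the work surface, if the arm or the gripper's body presses on something with over 40 N, if the wrist force passes 120 N, or if a joint passes its speed limit or range.

### The arm

A 6-joint arm with a two-finger parallel gripper is mounted at the origin on the work surface. World frame = base frame: x ahead of the robot, y to its left, z up, the work surface at z = 0. Lengths are in m, angles in rad, forces in N, time in s.
With the tool pointing down it reaches from about 0.3 to 0.875 m from the base axis. Payload 4.2 kg.
Tool frame: the origin (TCP) lies midway between the tips of the shut fingers; the grasp point (between the pads) lies 19 mm behind it; y points along the fingers, x is the direction in which the jaws open and shut, and the axes are right-handed (so a half turn about y gives the same grasp; the last joint's range is limited). The gripper opens to 85 mm and grips with 20 to 120 N. Pads are 22 mm wide; open, the fingers measure 114 mm over their backs; the gripper's body (76 mm by 85 mm) begins 54 mm behind the grasp point. The pads swing forward as they close: fully open they stand 13 mm farther back than shut.
Start: joints at [-1.299, 0.32, 1.565, -0, 1.257, -0.02], TCP at [0.165, -0.551, 0.231] pointing down, gripper open.
Joint ranges: [-3.11, 3.11], [-0.84, 2.01], [0.21, 2.61], [-1.34, 4.49], [0.05, 2.63], [-2.56, 2.56]. Speed limits (rad/s): [2.57, 2.57, 3.14, 3.14, 3.14, 3.14].

### API

Orientations are given as a unit quaternion [x, y, z, w].
In Python, from bench import env gives the robot as it stands. The module is installed in compiled form; this text tells all that it offers.
- The arm moves only by the tool move_arm, never from a script. Its argument "steps" is a list of rows, each an object with "linear": the shift along the tool's x, y, z in mm, a list of three; "twist": the turn, a rotation vector about the tool's x, y, z in rad, a list of three; "fingers": the opening, from 0 (shut) to 1 (fully open). In form: [{"linear": [dx, dy, dz], "twist": [ax, ay, az], "fingers": fingers}, ...]. A call has exactly 10 rows; each row shifts and turns the commanded pose from where the row before left it, along the tool's axes as they then stand; what a row does not reach is not made up. A row lasts 1/12 s, in which the tool goes at most 41.7 mm and 7.16 degrees, less where a joint would pass 70% of its speed; a pose out of reach is approached as far as the arm can. A call is refused whole if a number of a shift passes 41.7 or a number of a turn 0.125, either way. A call with a gripper value outside its range is refused whole. The fingers move at their own pace and stop on an object; the grip force is fixed at half the most. Time passes only in rows, so rows that do not move let the fingers close, or fill a call up. It gives the time, the measured TCP pose, the force and the opening at its end, in the units of the state.
- env.get_obs(): the state, without advancing time (a new reading comes with each control period).
- env.camera(name): name is "scene" or "top" or "wrist"; returns a dict with "frame" (400x640x3 uint8, red, green, blue), "vertical_fov" (degrees; the focal length in pixels is half the picture's height over the tangent of half this angle, whatever the lens; pixels are square), "cx", "cy" (the principal point, pixels), "k1" (the pictures are not rectified: a ray, as slopes to the right and down, at radius r is drawn at 1 + k1 r^2 times it, then the intrinsics apply), "world_from_camera" (4x4, takes a point from camera to world coordinates); the wrist camera has in their place "hand_eye" (4x4, takes a point from camera to tool coordinates, whose origin is the TCP and whose axes are the tool frame's). Camera axes: x right, y down, z forward; pixel columns grow to the right and rows downward; lengths in m; the calibration is good to about 2 mm. A picture is of the moment at which its call begins: read the wrist's pose just before it. There is no depth.
- env.finish_job(): hands the job in, once; it reports no verdict.
Trained networks look in the newest picture that a camera, given by its name, has taken for a name from the list of things; names that differ only in an ending like _2 or _b are one class to them, and where a whole thing is asked for, a point or a joint stands for the part that bears it (a point fixed in the world has none). Each returns a list of dicts, best first, with "p" (0 to 1); they miss things now and then, are a little off and sometimes report something else, mostly with a low value. They report only what shows in the picture. A call takes as long as a camera call. They do not tell look-alikes from the thing itself.
- env.boxes_of(camera, thing): "extent" ([left, top, width, height] as shares, 0 to 1, of the picture: columns of its width, rows of its height, round what is visible of it).
- env.outline_of(camera, thing): "region" (400x640 bool, what is visible of it) and "extent" ([left, top, width, height] as shares, 0 to 1, of the picture: columns of its width, rows of its height, round what is visible of it).
- env.tip_of(camera, thing): "point" ([column, row] as shares, 0 to 1, of the picture: columns of its width, rows of its height: a listed point, or the origin of a listed thing).
The state is a dict: "time_s": time; "joint_positions": joint angles; "dq": joint speeds; "joint_efforts": joint torques, N m; "position": TCP position; "orientation": TCP orientation; "wrist_force": force on the tool from outside, world axes, zero at the start; "wrist_torque": the same for the moment, N m; "grip_width": finger opening in m.
Only numpy, scipy, OpenCV 4.12 (cv2) and the standard library are available. Lean on these libraries where they do the work, as an engineer would, in place of code of your own. Each camera call takes 0.05 s, during which the arm holds its last target.

## Working session

There is one attempt and no reset: what is moved stays moved. The work goes in short steps, Python scripts to look and compute and a tool call to move; the robot and the scene stay as the last step left them, time stands still between calls to the robot, and variables do not carry over. Pictures are saved under pics/ and viewed, and the job is handed in when it is done.

Besides the shell and the picture viewer there is one more tool, called after "Emit:" by a JSON object that holds its "method" and its "body", one argument or row to a line. move_arm: Moves the arm, as the interface text tells. Its arguments: {"type":"object","properties":{"steps":{"type":"array","items":{"type":"object","properties":{"linear":{"type":"array","items":{"type":"number"}},"twist":{"type":"array","items":{"type":"number"}},"fingers":{"type":"number"}}}}},"required":["steps"]}

```bash
mkdir -p pics; ls
cat > h.py <<'E'
import numpy as np, cv2
from bench import env
def snap(n,f):
    c=env.camera(n); cv2.imwrite('pics/'+f,c['frame'][:,:,::-1]); return c
def ray(c,u,v,T=None):
    H,W=c['frame'].shape[:2]
    f=H/2/np.tan(np.radians(c['vertical_fov'])/2)
    K=np.array([[f,0,c['cx']],[0,f,c['cy']],[0,0,1.]])
    p=cv2.undistortPoints(np.array([[[u,v]]],float),K,np.array([c['k1'],0,0,0.])) [0,0]
    # forward model: drawn = slope*(1+k1 r^2)
    M=c['world_from_camera'] if T is None else T
    M=np.array(M)
    return M[:3,3],M[:3,:3]@np.array([p[0],p[1],1])
def hit(c,u,v,z,T=None):
    o,d=ray(c,u,v,T); return o+d*(z-o[2])/d[2]
def proj(c,P,T=None):
    H,W=c['frame'].shape[:2]
    f=H/2/np.tan(np.radians(c['vertical_fov'])/2)
    M=np.array(c['world_from_camera'] if T is None else T); q=np.linalg.inv(M)@np.append(P,1)
    s=q[:2]/q[2]; s=s*(1+c['k1']*(s@s)); return s*f+[c['cx'],c['cy']]
E
python3 - <<'E'
from h import *
for n in ['scene','top','wrist']:
    c=snap(n,n+'0.png')
    print(n,c['vertical_fov'],c['cx'],c['cy'],c['k1'])
    for t in ['pad_1','tray','tape_roll','offcut','glue','near_cell','far_cell']:
        for r in env.tip_of(n,t):
            u,v=r['point'][0]*640,r['point'][1]*400
            print(n,t,round(r['p'],2),round(u),round(v), hit(c,u,v,0.006 if 'cell' in t else 0).round(3) if n!='wrist' else '')
o=env.get_obs(); print(o)
E
```

```text
pics
scene 54.48426444321002 324.23944355935964 196.5012336562299 0.008473695678123581
scene pad_1 0.87 303 202 [ 0.598 -0.161  0.   ]
scene pad_1 0.78 313 163 [ 0.48  -0.274  0.   ]
scene pad_1 0.78 207 197 [ 0.782 -0.337  0.   ]
scene pad_1 0.7 371 210 [ 0.48  -0.029  0.   ]
scene pad_1 0.69 234 209 [ 0.749 -0.252  0.   ]
scene pad_1 0.65 361 162 [ 0.371 -0.19   0.   ]
scene tray 0.7 438 281 [0.509 0.214 0.   ]
scene tray 0.51 299 124 [ 0.396 -0.465  0.   ]
scene tape_roll 0.76 339 186 [ 0.483 -0.151  0.   ]
scene offcut 0.75 331 231 [ 0.6   -0.039  0.   ]
scene glue 0.74 303 201 [ 0.595 -0.165  0.   ]
scene glue 0.64 406 381 [0.713 0.315 0.   ]
scene near_cell 0.85 452 273 [0.474 0.221 0.006]
scene far_cell 0.68 427 292 [0.552 0.22  0.006]
top 53.84145658635242 323.46593989504527 198.4607131018313 -0.03918144585398007
top pad_1 0.85 357 198 [ 0.599 -0.172  0.   ]
top pad_1 0.77 311 247 [ 0.467 -0.043  0.   ]
top pad_1 0.71 370 282 [ 0.368 -0.201  0.   ]
top pad_1 0.69 397 245 [ 0.469 -0.277  0.   ]
top pad_1 0.64 381 144 [ 0.75  -0.242  0.   ]
top pad_1 0.52 415 133 [ 0.781 -0.339
[... 521 characters left out ...]
_s': 1.2, 'joint_positions': array([-1.29901789e+00,  3.19589077e-01,  1.56447184e+00, -6.16940190e-06,
        1.25742965e+00, -2.00247110e-02]), 'dq': array([-6.64102631e-04, -1.11369271e-03,  4.39728132e-04, -1.62002671e-05,
       -7.57921232e-04, -1.20931753e-03]), 'joint_efforts': array([-5.46720603e-04, -4.15413165e+01, -2.34422743e+01, -8.23726145e-05,
        2.86448621e-04, -1.07741911e-06]), 'position': array([ 0.16540569, -0.55071365,  0.23135517]), 'orientation': array([ 0.56740402, -0.42196758,  0.42202209, -0.5673565 ]), 'wrist_force': array([0.53804248, 0.2491727 , 0.1169247 ]), 'wrist_torque': array([ 0.03796658,  0.04183912, -0.02315483]), 'grip_width': 0.08513992464682084}
```

View pics/top0.png

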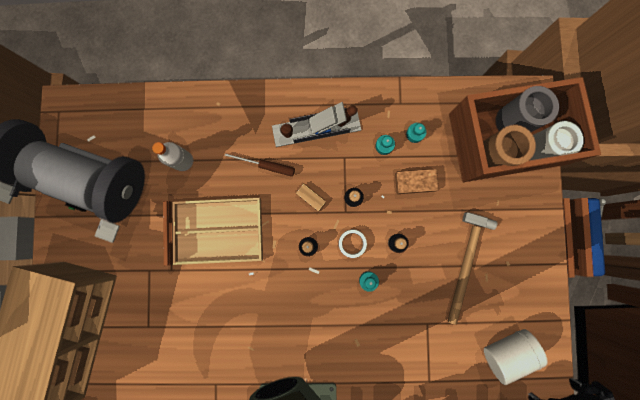

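View pics/scene0.png

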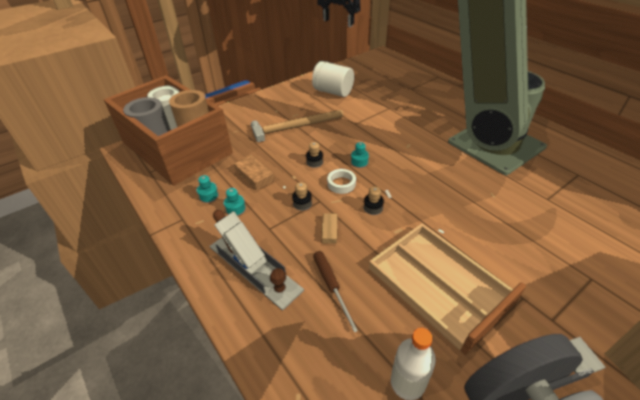

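Run:
```python
from h import *
from scipy.spatial.transform import Rotation as R
o=env.get_obs(); print(o['time_s']); print(R.from_quat(o['orientation']).as_matrix().round(3))
```

```text
1.2
[[ 0.288  0.     0.958]
 [-0.958 -0.     0.288]
 [ 0.    -1.    -0.   ]]
```

```bash
cat >> h.py <<'E'
from scipy.spatial.transform import Rotation as R
def pose():
    o=env.get_obs(); T=np.eye(4); T[:3,:3]=R.from_quat(o['orientation']).as_matrix(); T[:3,3]=o['position']; return o,T
RD=np.array([[1,0,0],[0,0,1],[0,-1,0.]])  # columns: tool x=X, tool y=-Z, tool z=Y
def plan(tgt,n,T=None):
    if T is None: _,T=pose()
    Rm=T[:3,:3].copy(); p=T[:3,3].copy(); tgt=np.array(tgt)
    rv=R.from_matrix(Rm.T@RD).as_rotvec()
    out=[]
    for i in range(n):
        d=(tgt-p)/(n-i)
        l=(Rm.T@d*1000).round(1); t=(R.from_matrix(Rm.T@RD).as_rotvec()/(n-i)).round(4)
        p=p+Rm@l/1000; Rm=Rm@R.from_rotvec(t).as_matrix()
        out.append((l.tolist(),t.tolist()))
    return out,p,Rm
E
python3 - <<'E'
from h import *
o,p,Rm=plan([0.45,-0.17,0.30],20)
for r in o: print(r)
print(p)
c=env.camera('wrist'); print(np.array(c['hand_eye']).round(3))
ct=env.camera('top'); 
for r in env.outline_of('top','pad_1'):
    m=r['region']; ys,xs=np.nonzero(m); u,v=xs.mean(),ys.mean(); print(round(r['p'],2),round(u,1),round(v,1),hit(ct,u,v,0.04).round(3),hit(ct,u,v,0.06).round(3))
E
```

```text
([-14.1, -3.4, 19.1], [0.0, -0.0639, 0.0])
([-12.9, -3.4, 20.0], [0.0, -0.064, 0.0])
([-11.6, -3.4, 20.8], [0.0, -0.0639, 0.0])
([-10.2, -3.4, 21.4], [0.0, -0.064, 0.0])
([-8.8, -3.4, 22.1], [0.0, -0.0639, 0.0])
([-7.4, -3.4, 22.6], [0.0, -0.064, 0.0])
([-6.0, -3.4, 23.0], [0.0, -0.0639, 0.0])
([-4.5, -3.5, 23.3], [0.0, -0.064, 0.0])
([-3.0, -3.4, 23.6], [0.0, -0.0639, 0.0])
([-1.5, -3.5, 23.7], [0.0, -0.064, 0.0])
([0.1, -3.4, 23.8], [0.0, -0.0639, 0.0])
([1.6, -3.5, 23.7], [0.0, -0.064, 0.0])
([3.1, -3.4, 23.6], [0.0, -0.0639, 0.0])
([4.6, -3.5, 23.3], [0.0, -0.064, 0.0])
([6.1, -3.4, 23.0], [0.0, -0.0639, 0.0])
([7.5, -3.5, 22.5], [0.0, -0.064, 0.0])
([8.9, -3.4, 22.0], [0.0, -0.0639, 0.0])
([10.3, -3.5, 21.4], [0.0, -0.064, 0.0])
([11.7, -3.4, 20.7], [0.0, -0.0639, 0.0])
([13.0, -3.5, 19.9], [0.0001, -0.064, 0.0])
[ 0.45003854 -0.17003764  0.30002333]
[[ 1.     0.    -0.    -0.   ]
 [ 0.001 -0.271  0.963 -0.143]
 [ 0.    -0.963 -0.271  0.069]
 [ 0.     0.     0.     1.   ]]
0.86 353.6 197.0 [ 0.599 -0.159  0.04 ] [ 0.597 -0.157  0.06 ]
0.84 416.2 132.3 [ 0.773 -0.333  0.04 ] [ 0.768 -0.329  0.06 ]
0.83 398.5 242.9 [ 0.475 -0.275  0.04 ] [ 0.475 -0.272  0.06 ]
0.62 368.7 281.1 [ 0.376 -0.194  0.04 ] [ 0.378 -0.192  0.06 ]
0.61 307.3 246.1 [ 0.47  -0.033  0.04 ] [ 0.47  -0.034  0.06 ]
0.55 384.6 144.5 [ 0.74  -0.246  0.04 ] [ 0.736 -0.243  0.06 ]
```

Emit:
{"method": "move_arm", "body": {
  "steps": [
    {"linear": [-14.1,-3.4,19.1],"twist": [0,-0.064,0],"fingers": 1},
    {"linear": [-12.9,-3.4,20],"twist": [0,-0.064,0],"fingers": 1},
    {"linear": [-11.6,-3.4,20.8],"twist": [0,-0.064,0],"fingers": 1},
    {"linear": [-10.2,-3.4,21.4],"twist": [0,-0.064,0],"fingers": 1},
    {"linear": [-8.8,-3.4,22.1],"twist": [0,-0.064,0],"fingers": 1},
    {"linear": [-7.4,-3.4,22.6],"twist": [0,-0.064,0],"fingers": 1},
    {"linear": [-6,-3.4,23],"twist": [0,-0.064,0],"fingers": 1},
    {"linear": [-4.5,-3.5,23.3],"twist": [0,-0.064,0],"fingers": 1},
    {"linear": [-3,-3.4,23.6],"twist": [0,-0.064,0],"fingers": 1},
    {"linear": [-1.5,-3.5,23.7],"twist": [0,-0.064,0],"fingers": 1}
  ]
}}

```text
time_s: 2.18
position: [0.3082, -0.3593, 0.2658]
orientation: [0.672, -0.221, 0.221, -0.672]
wrist_force: [-0.1, -0.0, -0.1]
grip_width: 0.0855
```

Emit:
{"method": "move_arm", "body": {
  "steps": [
    {"linear": [0.1,-3.4,23.8],"twist": [0,-0.064,0],"fingers": 1},
    {"linear": [1.6,-3.5,23.7],"twist": [0,-0.064,0],"fingers": 1},
    {"linear": [3.1,-3.4,23.6],"twist": [0,-0.064,0],"fingers": 1},
    {"linear": [4.6,-3.5,23.3],"twist": [0,-0.064,0],"fingers": 1},
    {"linear": [6.1,-3.4,23],"twist": [0,-0.064,0],"fingers": 1},
    {"linear": [7.5,-3.5,22.5],"twist": [0,-0.064,0],"fingers": 1},
    {"linear": [8.9,-3.4,22],"twist": [0,-0.064,0],"fingers": 1},
    {"linear": [10.3,-3.5,21.4],"twist": [0,-0.064,0],"fingers": 1},
    {"linear": [11.7,-3.4,20.7],"twist": [0,-0.064,0],"fingers": 1},
    {"linear": [13,-3.5,19.9],"twist": [0,-0.063,0],"fingers": 1}
  ]
}}

```text
time_s: 3.02
position: [0.4504, -0.1689, 0.3003]
orientation: [0.707, 0.001, -0.001, -0.707]
wrist_force: [0.4, 0.3, 0.1]
grip_width: 0.0855
```

Run:
```python
from h import *
o,T=pose(); print(o['time_s'],o['position'],T[:3,:3].round(4).tolist(),o['wrist_force'],o['dq'].round(3))
c=snap('wrist','w1.png'); M=T@np.array(c['hand_eye']); np.save('w1T.npy',M)
for r in env.outline_of('wrist','pad_1'):
    m=r['region']; ys,xs=np.nonzero(m); u,v=xs.mean(),ys.mean(); print(round(r['p'],2),round(u,1),round(v,1),hit(c,u,v,0.035,M).round(4), r['extent'])
for r in env.tip_of('wrist','pad_1'):
    u,v=r['point'][0]*640,r['point'][1]*400; print(round(r['p'],2),round(u,1),round(v,1),hit(c,u,v,0,M).round(4))
for P in [(0.475,-0.274),(0.47,-0.033),(0.598,-0.158)]:
    print([proj(c,[*P,z],M).round(0).tolist() for z in (0,0.03,0.065)])
```

```text
3.0167 [ 0.4503884  -0.16886262  0.30033098] [[1.0, 0.0003, -0.0032], [0.0032, -0.0003, 1.0], [0.0003, -1.0, -0.0003]] [0.3647302  0.29878845 0.08195618] [ 0.579  0.104 -0.227 -0.     0.12  -0.173]
0.95 421.5 161.6 [ 0.5955 -0.1571  0.035 ] [0.6256, 0.3598, 0.0678, 0.0912]
0.94 335.8 234.1 [ 0.4738 -0.2695  0.035 ] [0.5036, 0.5345, 0.0444, 0.0945]
0.77 517.1 269.3 [ 0.7709 -0.3315  0.035 ] [0.7686, 0.6183, 0.0798, 0.1092]
0.63 270.5 183.9 [ 0.3768 -0.1907  0.035 ] [0.3927, 0.415, 0.0617, 0.081]
0.55 335.1 69.5 [ 0.469  -0.0352  0.035 ] [0.5, 0.12, 0.0544, 0.1105]
0.84 505.8 260.7 [ 0.7744 -0.3342  0.    ]
0.74 273.5 179.9 [ 0.3755 -0.1921  0.    ]
0.71 334.2 71.5 [ 0.4694 -0.0324  0.    ]
0.71 413.3 159.3 [ 0.5947 -0.1586  0.    ]
0.69 337.4 231.1 [ 0.4785 -0.2787  0.    ]
0.68 499.4 214.2 [ 0.7474 -0.2485  0.    ]
[[335.0, 228.0], [336.0, 236.0], [338.0, 245.0]]
[[335.0, 72.0], [336.0, 68.0], [337.0, 63.0]]
[[415.0, 159.0], [422.0, 162.0], [431.0, 165.0]]
```

View pics/w1.png

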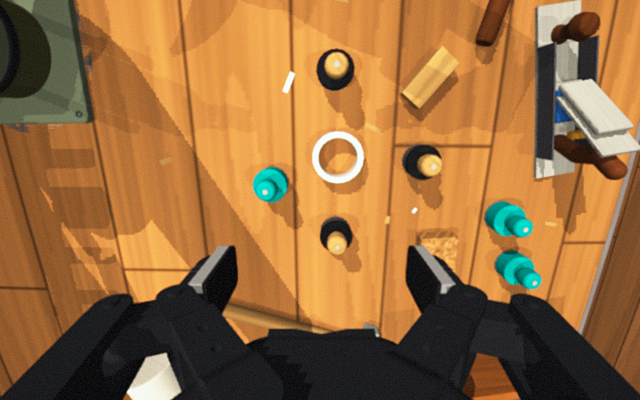

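Emit:
{"method": "move_arm", "body": {
  "steps": [
    {"linear": [2.4,18,-10.2],"twist": [0,0,0],"fingers": 1},
    {"linear": [2.4,18,-10.2],"twist": [0,0,0],"fingers": 1},
    {"linear": [2.4,18,-10.2],"twist": [0,0,0],"fingers": 1},
    {"linear": [2.4,18,-10.2],"twist": [0,0,0],"fingers": 1},
    {"linear": [2.4,18,-10.2],"twist": [0,0,0],"fingers": 1},
    {"linear": [2.4,18,-10.2],"twist": [0,0,0],"fingers": 1},
    {"linear": [2.4,18,-10.2],"twist": [0,0,0],"fingers": 1},
    {"linear": [2.4,18,-10.2],"twist": [0,0,0],"fingers": 1},
    {"linear": [2.4,18,-10.2],"twist": [0,0,0],"fingers": 1},
    {"linear": [2.4,18,-10.2],"twist": [0,0,0],"fingers": 1}
  ]
}}

```text
time_s: 4.0
position: [0.473, -0.2733, 0.1191]
orientation: [0.707, -0.001, 0.0, -0.707]
wrist_force: [-0.3, 0.0, 0.3]
grip_width: 0.0852
```

Run:
```python
from h import *
o,T=pose(); print(o['time_s'],o['position'])
c=snap('wrist','w2.png'); M=T@np.array(c['hand_eye'])
for z in(0.03,0.065): print(proj(c,[0.474,-0.272,z],M))
```

```text
4.0 [ 0.47300141 -0.27327711  0.11909468]
[321.93714185 202.62514286]
[322.07680395 216.08944185]
```

View pics/w2.png

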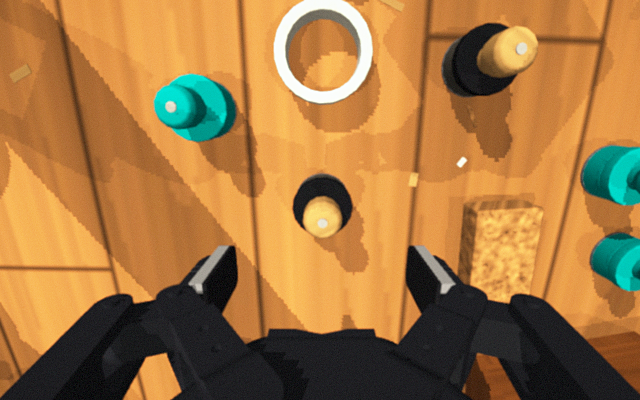

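Emit:
{"method": "move_arm", "body": {
  "steps": [
    {"linear": [0,12,-1],"twist": [0,0,0],"fingers": 1},
    {"linear": [0,15,-1],"twist": [0,0,0],"fingers": 1},
    {"linear": [0,15,-1],"twist": [0,0,0],"fingers": 1},
    {"linear": [0,15,0],"twist": [0,0,0],"fingers": 1},
    {"linear": [0,15,0],"twist": [0,0,0],"fingers": 1},
    {"linear": [0,10,0],"twist": [0,0,0],"fingers": 0.8},
    {"linear": [0,4,0],"twist": [0,0,0],"fingers": 0.5},
    {"linear": [0,0,0],"twist": [0,0,0],"fingers": 0},
    {"linear": [0,0,0],"twist": [0,0,0],"fingers": 0},
    {"linear": [0,0,0],"twist": [0,0,0],"fingers": 0}
  ]
}}

```text
time_s: 4.88
position: [0.4743, -0.2753, 0.035]
orientation: [0.707, 0.0, 0.001, -0.707]
wrist_force: [-0.8, -0.8, 1.0]
grip_width: 0.0283
```

Run:
```python
from h import *
o,T=pose(); print(o['time_s'],o['position'],o['grip_width'],o['wrist_force'],o['wrist_torque'])
c=snap('wrist','w3.png'); print(env.get_obs()['grip_width'])
```

```text
4.8833 [ 0.47434982 -0.27532417  0.03497157] 0.028292481621424385 [-0.79819267 -0.7637875   0.97198432] [-0.04916662  0.12487462 -0.00178883]
0.02858611203318146
```

View pics/w3.png

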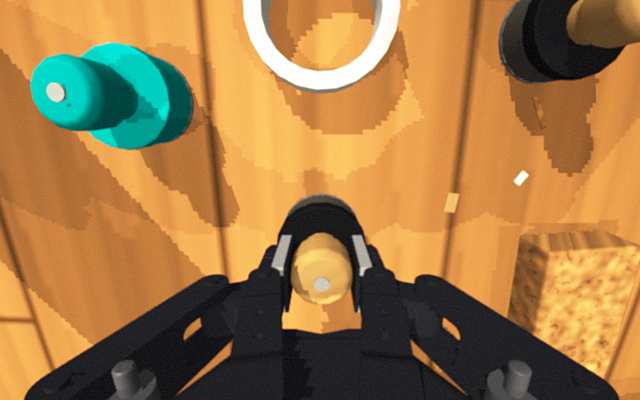

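Emit:
{"method": "move_arm", "body": {
  "steps": [
    {"linear": [0,0.5,0],"twist": [0,0,0],"fingers": 0},
    {"linear": [0,0.5,0],"twist": [0,0,0],"fingers": 0},
    {"linear": [0,0.5,0],"twist": [0,0,0],"fingers": 0},
    {"linear": [0,0.5,0],"twist": [0,0,0],"fingers": 0},
    {"linear": [0,0.5,0],"twist": [0,0,0],"fingers": 0},
    {"linear": [0,0,0],"twist": [0,0,0],"fingers": 0},
    {"linear": [0,0,0],"twist": [0,0,0],"fingers": 0},
    {"linear": [0,0,0],"twist": [0,0,0],"fingers": 0},
    {"linear": [0,0,0],"twist": [0,0,0],"fingers": 0},
    {"linear": [0,0,0],"twist": [0,0,0],"fingers": 0}
  ]
}}

```text
time_s: 5.77
position: [0.4744, -0.2753, 0.0328]
orientation: [0.708, 0.001, 0.001, -0.707]
wrist_force: [-1.6, 0.4, 8.5]
grip_width: 0.0282
```

Run:
```python
from h import *
for i in range(4):
    o,T=pose(); print(o['time_s'],o['position'],o['grip_width'],o['wrist_force'],o['wrist_torque'],o['joint_positions'])
    env.camera('wrist')
```

```text
5.7667 [ 0.47436871 -0.2753387   0.0328072 ] 0.02823173945790658 [-1.63942798  0.35319022  8.50595504] [ 0.02702218  0.23636394 -0.05780604] [-5.46720040e-01  4.78845741e-01  1.88368637e+00 -3.81231813e-04
  7.77064613e-01 -5.46548243e-01]
5.8167 [ 0.47434576 -0.27531294  0.03280456] 0.02847147172079226 [-2.33872537  0.18512905  9.6023512 ] [-0.01383225  0.2846357  -0.0982688 ] [-5.46705100e-01  4.78827170e-01  1.88373284e+00 -3.72785162e-04
  7.77081662e-01 -5.46550283e-01]
5.8667 [ 0.47433537 -0.2753271   0.0328143 ] 0.028420400517686645 [-2.95442995 -0.14171292  8.79355356] [-0.01303618  0.26818742 -0.03809758] [-5.46724323e-01  4.78804158e-01  1.88374332e+00 -4.03977923e-04
  7.77074039e-01 -5.46541037e-01]
5.9167 [ 0.47432197 -0.2753388   0.03279891] 0.02846127955074999 [-1.55868277 -0.10782596  9.11394415] [ 0.01946698  0.23526994 -0.05609258] [-5.46758228e-01  4.78831976e-01  1.88374377e+00 -3.96636856e-04
  7.77081815e-01 -5.46545970e-01]
```

Emit:
{"method": "move_arm", "body": {
  "steps": [
    {"linear": [0,0.6,0],"twist": [0,0,0],"fingers": 0},
    {"linear": [0,0.6,0],"twist": [0,0,0],"fingers": 0},
    {"linear": [0,0.6,0],"twist": [0,0,0],"fingers": 0},
    {"linear": [0,0.6,0],"twist": [0,0,0],"fingers": 0},
    {"linear": [0,0.4,0],"twist": [0,0,0],"fingers": 0},
    {"linear": [0,0,0],"twist": [0,0,0],"fingers": 0},
    {"linear": [0,0,0],"twist": [0,0,0],"fingers": 0},
    {"linear": [0,0,0],"twist": [0,0,0],"fingers": 0},
    {"linear": [0,0,0],"twist": [0,0,0],"fingers": 0},
    {"linear": [0,0,0],"twist": [0,0,0],"fingers": 0}
  ]
}}

```text
time_s: 6.8
position: [0.4743, -0.2754, 0.0309]
orientation: [0.708, 0.001, 0.001, -0.707]
wrist_force: [-5.4, 1.7, 15.5]
grip_width: 0.028
```

Run:
```python
from h import *
for i in range(3):
    o,T=pose(); print(o['time_s'],o['position'],o['grip_width'],o['wrist_force'],o['wrist_torque'])
    c=env.camera('wrist')
cv2.imwrite('pics/w4.png',c['frame'][:,:,::-1])
```

```text
6.8 [ 0.47433661 -0.27538532  0.03093907] 0.027997148606089695 [-5.36967686  1.70860556 15.47225698] [0.12997624 0.53548191 0.03063291]
6.85 [ 0.47434763 -0.27537495  0.03094583] 0.028749737000324765 [-4.47842396  1.06491891 16.09104395] [ 0.14492381  0.56747955 -0.00522087]
6.9 [ 0.47436901 -0.27535523  0.03094825] 0.028552041955562504 [-2.23999709  1.0883392  14.77343807] [ 0.14072089  0.60958643 -0.03888315]
```

View pics/w4.png

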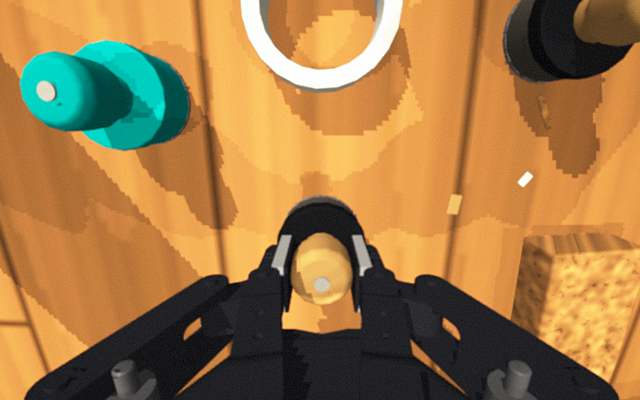

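Emit:
{"method": "move_arm", "body": {
  "steps": [
    {"linear": [0,0.5,0],"twist": [0,0,0],"fingers": 0},
    {"linear": [0,0.5,0],"twist": [0,0,0],"fingers": 0},
    {"linear": [0,0,0],"twist": [0,0,0],"fingers": 0},
    {"linear": [0,0,0],"twist": [0,0,0],"fingers": 0},
    {"linear": [0,0,0],"twist": [0,0,0],"fingers": 0},
    {"linear": [0,0,0],"twist": [0,0,0],"fingers": 0},
    {"linear": [0,0,0],"twist": [0,0,0],"fingers": 0},
    {"linear": [0,0,0],"twist": [0,0,0],"fingers": 0},
    {"linear": [0,0,0],"twist": [0,0,0],"fingers": 0},
    {"linear": [0,0,0],"twist": [0,0,0],"fingers": 0}
  ]
}}

```text
time_s: 7.78
position: [0.4744, -0.2754, 0.0303]
orientation: [0.708, 0.001, 0.001, -0.707]
wrist_force: [-4.8, 2.3, 17.3]
grip_width: 0.0285
```

Run:
```python
from h import *
o,T=pose(); print(o['time_s'],o['position'],o['grip_width'],o['wrist_force'],o['wrist_torque'],T[:3,:3].round(4))
# tray from top camera (precise): outline
c=env.camera('top')
r=env.outline_of('top','tray')[0]; m=r['region'].astype('uint8')
print(cv2.minAreaRect(np.argwhere(m)[:,::-1].astype(np.float32)))
im=cv2.resize(c['frame'][185:280,150:280],None,fx=5,fy=5)[:,:,::-1]; cv2.imwrite('pics/tray.png',im)
```

```text
7.7833 [ 0.47437039 -0.27537355  0.03026777] 0.028488735921970945 [-4.84701784  2.26656062 17.34904556] [ 0.21572967  0.62982924 -0.04680028] [[ 1.0e+00  1.9e-03 -2.0e-04]
 [ 2.0e-04 -1.6e-03  1.0e+00]
 [ 1.9e-03 -1.0e+00 -1.6e-03]]
((211.7903289794922, 231.10523986816406), (63.99839782714844, 99.61860656738281), 88.12212371826172)
```

View pics/tray.png

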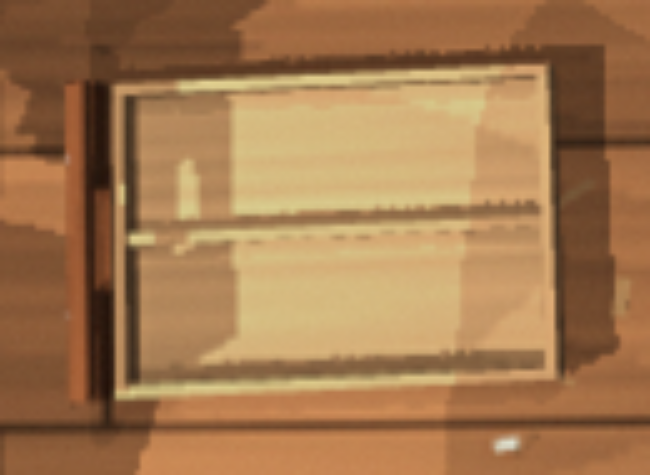

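Run:
```python
from h import *
c=env.camera('top')
P=[hit(c,150+(u)/5,185+(v)/5,0.026) for u,v in [(112,82),(552,65),(558,375),(117,398)]]
P=np.array(P); print(P.round(4))
print('sides',[np.linalg.norm(P[i]-P[(i+1)%4]).round(4) for i in range(4)])
ctr=P.mean(0); ey=(P[0]-P[1]+P[3]-P[2])[:2]; ey/=np.linalg.norm(ey); ex=np.array([ey[1],-ey[0]])
print(ctr,ex,ey, np.degrees(np.arctan2(ex[1],ex[0])))
for n,s in(('near',-.041),('far',.041)):
    for t in (.065,0,-.065): print(n,t,(ctr[:2]+s*ex+t*ey).round(4))
```

```text
[[0.5956 0.3359 0.026 ]
 [0.6012 0.0938 0.026 ]
 [0.4339 0.0907 0.026 ]
 [0.4242 0.3299 0.026 ]]
sides [np.float64(0.2422), np.float64(0.1673), np.float64(0.2395), np.float64(0.1715)]
[0.51369321 0.21255309 0.026     ] [0.99949316 0.03183424] [-0.03183424  0.99949316] 1.8242758761424496
near 0.065 [0.4706 0.2762]
near 0 [0.4727 0.2112]
near -0.065 [0.4748 0.1463]
far 0.065 [0.5526 0.2788]
far 0 [0.5547 0.2139]
far -0.065 [0.5567 0.1489]
```

Emit:
{"method": "move_arm", "body": {
  "steps": [
    {"linear": [0,-10,0],"twist": [0,0,0],"fingers": 0},
    {"linear": [0,-25,0],"twist": [0,0,0],"fingers": 0},
    {"linear": [0,-30,0],"twist": [0,0,0],"fingers": 0},
    {"linear": [0,-25,0],"twist": [0,0,0],"fingers": 0},
    {"linear": [4.9,0,34.6],"twist": [0,0,0],"fingers": 0},
    {"linear": [4.9,0,34.6],"twist": [0,0,0],"fingers": 0},
    {"linear": [4.9,0,34.6],"twist": [0,0,0],"fingers": 0},
    {"linear": [4.9,0,34.6],"twist": [0,0,0],"fingers": 0},
    {"linear": [4.9,0,34.6],"twist": [0,0,0],"fingers": 0},
    {"linear": [4.9,0,34.6],"twist": [0,0,0],"fingers": 0}
  ]
}}

```text
time_s: 8.77
position: [0.503, -0.0656, 0.1176]
orientation: [-0.707, 0.0, -0.0, 0.707]
wrist_force: [1.0, -0.2, -1.1]
grip_width: 0.0283
```

Emit:
{"method": "move_arm", "body": {
  "steps": [
    {"linear": [4.9,0,34.6],"twist": [0,0,0],"fingers": 0},
    {"linear": [4.9,0,34.6],"twist": [0,0,0],"fingers": 0},
    {"linear": [4.9,0,34.6],"twist": [0,0,0],"fingers": 0},
    {"linear": [4.9,0,34.6],"twist": [0,0,0],"fingers": 0},
    {"linear": [4.9,0,34.6],"twist": [0,0,0],"fingers": 0},
    {"linear": [4.9,0,34.6],"twist": [0,0,0],"fingers": 0},
    {"linear": [4.9,0,34.6],"twist": [0,0,0],"fingers": 0},
    {"linear": [4.9,0,34.6],"twist": [0,0,0],"fingers": 0},
    {"linear": [4.9,0,34.6],"twist": [0,0,0],"fingers": 0},
    {"linear": [4.9,0,34.6],"twist": [0,0,0],"fingers": 0}
  ]
}}

```text
time_s: 9.6
position: [0.5519, 0.2805, 0.1173]
orientation: [0.707, -0.0, -0.0, -0.707]
wrist_force: [1.1, 0.3, -1.5]
grip_width: 0.0283
```

Run:
```python
from h import *
env.camera('top')
o,T=pose(); print(o['time_s'],o['position'],o['grip_width'],o['wrist_force'],T[:3,:3].round(4).tolist())
c=snap('wrist','w5.png'); M=T@np.array(c['hand_eye'])
for p in [(.5526,.2788),(.5547,.2139),(.5567,.1489)]: print(proj(c,[*p,.006],M).round(0))
```

```text
9.65 [0.55342258 0.28720387 0.11742705] 0.028157162874409575 [ 3.83712912  5.94065801 -0.91574218] [[1.0, 0.0028, -0.0027], [0.0027, 0.0062, 1.0], [0.0028, -1.0, 0.0062]]
[319. 207.]
[322. 269.]
[323. 324.]
```

View pics/w5.png

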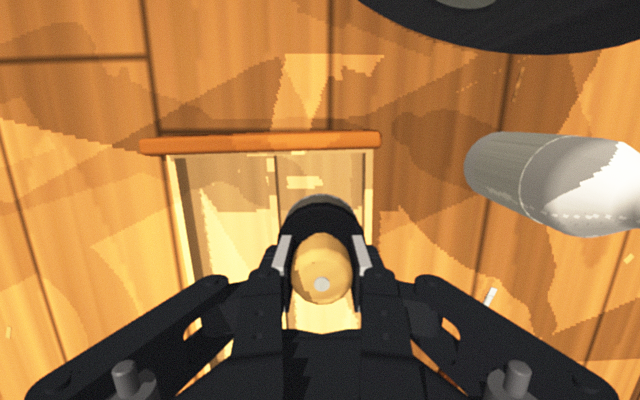

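Emit:
{"method": "move_arm", "body": {
  "steps": [
    {"linear": [0,0,-1],"twist": [0,0,0],"fingers": 0},
    {"linear": [0,15,0],"twist": [0,0,0],"fingers": 0},
    {"linear": [0,18,0],"twist": [0,0,0],"fingers": 0},
    {"linear": [0,18,0],"twist": [0,0,0],"fingers": 0},
    {"linear": [0,12,0],"twist": [0,0,0],"fingers": 0},
    {"linear": [0,6,0],"twist": [0,0,0],"fingers": 0},
    {"linear": [0,4,0],"twist": [0,0,0],"fingers": 0},
    {"linear": [0,2,0],"twist": [0,0,0],"fingers": 0},
    {"linear": [0,0,0],"twist": [0,0,0],"fingers": 0},
    {"linear": [0,0,0],"twist": [0,0,0],"fingers": 0}
  ]
}}

```text
time_s: 10.53
position: [0.5527, 0.2776, 0.0434]
orientation: [-0.707, -0.0, -0.001, 0.707]
wrist_force: [0.8, 0.7, -1.1]
grip_width: 0.0283
```

Emit:
{"method": "move_arm", "body": {
  "steps": [
    {"linear": [0,1.2,0],"twist": [0,0,0],"fingers": 0},
    {"linear": [0,1,0],"twist": [0,0,0],"fingers": 0},
    {"linear": [0,0,0],"twist": [0,0,0],"fingers": 0},
    {"linear": [0,0,0],"twist": [0,0,0],"fingers": 0.6},
    {"linear": [0,0,0],"twist": [0,0,0],"fingers": 0.6},
    {"linear": [0,0,0],"twist": [0,0,0],"fingers": 0.7},
    {"linear": [0,-10,0],"twist": [0,0,0],"fingers": 0.7},
    {"linear": [0,-20,0],"twist": [0,0,0],"fingers": 0.7},
    {"linear": [0,-30,0],"twist": [0,0,0],"fingers": 0.8},
    {"linear": [0,-30,0],"twist": [0,0,0],"fingers": 1}
  ]
}}

```text
time_s: 11.37
position: [0.5517, 0.2774, 0.1314]
orientation: [0.707, -0.001, -0.001, -0.707]
wrist_force: [0.6, -0.5, -0.1]
grip_width: 0.0784
```

Run:
```python
from h import *
o,T=pose(); print(o['time_s'],o['position'],o['grip_width'],o['wrist_force'])
c=snap('wrist','w6.png'); c2=snap('scene','s6.png')
```

```text
11.3667 [0.55170719 0.27744613 0.13139778] 0.0783581386663897 [ 0.62572009 -0.52500468 -0.10415355]
```

View pics/w6.png

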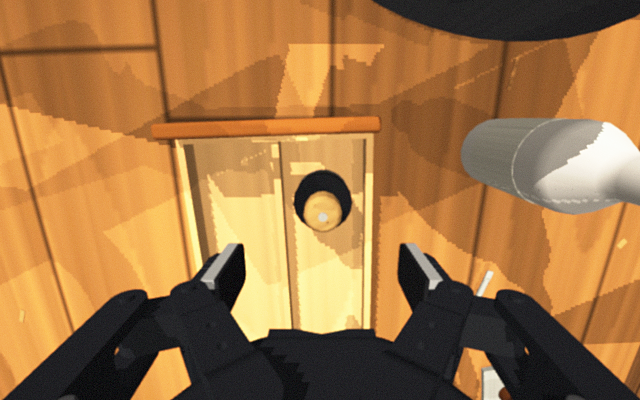

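View pics/s6.png

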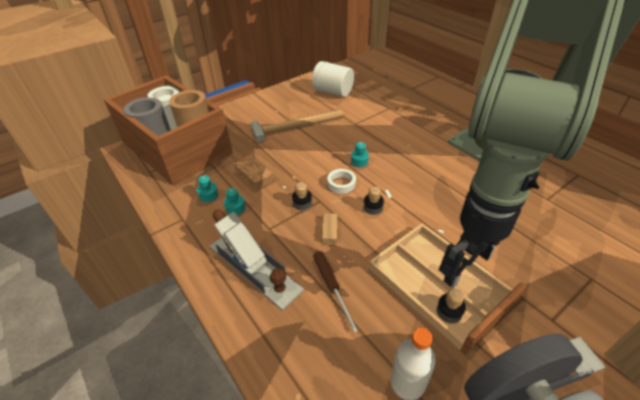

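Emit:
{"method": "move_arm", "body": {
  "steps": [
    {"linear": [-8.2,1,-31.3],"twist": [0,0,0],"fingers": 1},
    {"linear": [-8.2,1,-31.3],"twist": [0,0,0],"fingers": 1},
    {"linear": [-8.2,1,-31.3],"twist": [0,0,0],"fingers": 1},
    {"linear": [-8.2,1,-31.3],"twist": [0,0,0],"fingers": 1},
    {"linear": [-8.2,1,-31.3],"twist": [0,0,0],"fingers": 1},
    {"linear": [-8.2,1,-31.3],"twist": [0,0,0],"fingers": 1},
    {"linear": [-8.2,1,-31.3],"twist": [0,0,0],"fingers": 1},
    {"linear": [-8.2,1,-31.3],"twist": [0,0,0],"fingers": 1},
    {"linear": [-8.2,1,-31.3],"twist": [0,0,0],"fingers": 1},
    {"linear": [-8.2,1,-31.3],"twist": [0,0,0],"fingers": 1}
  ]
}}

```text
time_s: 12.3
position: [0.4694, -0.0366, 0.1207]
orientation: [0.707, 0.0, -0.0, -0.707]
wrist_force: [-0.3, -0.9, -0.0]
grip_width: 0.0854
```

Run:
```python
from h import *
env.camera('top');env.camera('top')
o,T=pose(); print(o['time_s'],o['position'],T[:3,:3].round(4).tolist())
c=snap('wrist','w7.png'); M=T@np.array(c['hand_eye']); 
for z in(0.03,0.065): print(proj(c,[0.470,-0.034,z],M))
```

```text
12.4 [ 0.46857508 -0.03849656  0.12043634] [[1.0, -0.0015, 0.0046], [-0.0047, -0.001, 1.0], [-0.0015, -1.0, -0.001]]
[322.52870599 198.46361923]
[322.71369768 211.26425908]
```

View pics/w7.png

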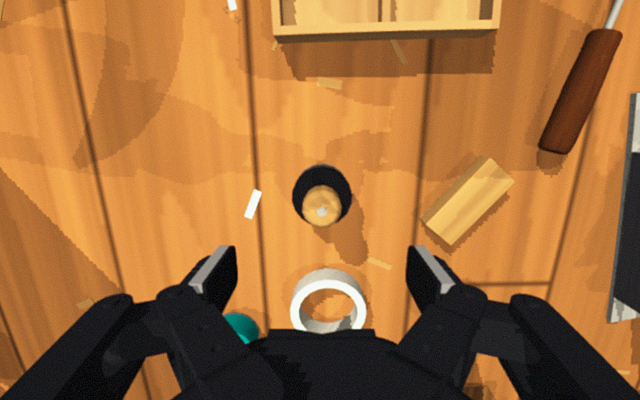

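Emit:
{"method": "move_arm", "body": {
  "steps": [
    {"linear": [0,12,1],"twist": [0,0,0],"fingers": 1},
    {"linear": [0,15,1],"twist": [0,0,0],"fingers": 1},
    {"linear": [0,15,0],"twist": [0,0,0],"fingers": 1},
    {"linear": [0,15,0],"twist": [0,0,0],"fingers": 1},
    {"linear": [0,15,0],"twist": [0,0,0],"fingers": 1},
    {"linear": [0,10,0],"twist": [0,0,0],"fingers": 0.8},
    {"linear": [0,4,0],"twist": [0,0,0],"fingers": 0.5},
    {"linear": [0,0,0],"twist": [0,0,0],"fingers": 0},
    {"linear": [0,0,0],"twist": [0,0,0],"fingers": 0},
    {"linear": [0,0,0],"twist": [0,0,0],"fingers": 0}
  ]
}}

```text
time_s: 13.28
position: [0.4709, -0.033, 0.0352]
orientation: [0.707, 0.001, 0.0, -0.707]
wrist_force: [-0.2, -0.7, 1.2]
grip_width: 0.028
```

Run:
```python
from h import *
for i in range(3):
    o,T=pose(); print(o['time_s'],o['position'],o['grip_width'],o['wrist_force'],o['wrist_torque'])
    c=env.camera('wrist')
cv2.imwrite('pics/w8.png',c['frame'][:,:,::-1])
```

```text
13.2833 [ 0.47092052 -0.03295288  0.03515835] 0.027982000525349545 [-0.19215184 -0.65444457  1.2231878 ] [ 0.1180233   0.09838378 -0.00671871]
13.3333 [ 0.4709041  -0.03304648  0.03524789] 0.028759097942364562 [0.40514208 0.77277483 0.62906453] [ 0.15776572  0.0397631  -0.02702461]
13.3833 [ 0.47091678 -0.03310543  0.03523614] 0.028301549183225028 [-0.12005393  0.34331388  1.05093358] [ 0.15252519 -0.00101179 -0.02289268]
```

View pics/w8.png

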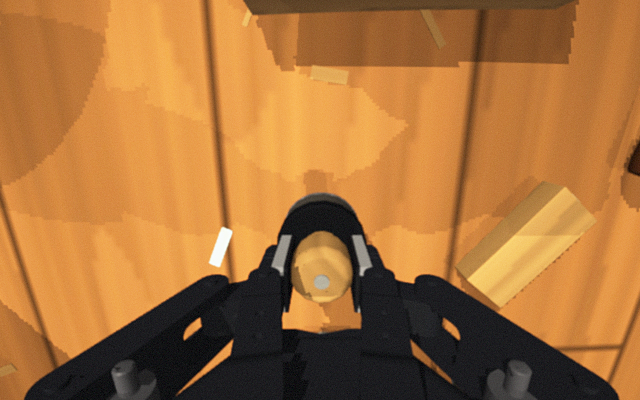

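Emit:
{"method": "move_arm", "body": {
  "steps": [
    {"linear": [0,0.6,0],"twist": [0,0,0],"fingers": 0},
    {"linear": [0,0.6,0],"twist": [0,0,0],"fingers": 0},
    {"linear": [0,0.6,0],"twist": [0,0,0],"fingers": 0},
    {"linear": [0,0.6,0],"twist": [0,0,0],"fingers": 0},
    {"linear": [0,0.6,0],"twist": [0,0,0],"fingers": 0},
    {"linear": [0,0,0],"twist": [0,0,0],"fingers": 0},
    {"linear": [0,0,0],"twist": [0,0,0],"fingers": 0},
    {"linear": [0,0,0],"twist": [0,0,0],"fingers": 0},
    {"linear": [0,0,0],"twist": [0,0,0],"fingers": 0},
    {"linear": [0,0,0],"twist": [0,0,0],"fingers": 0}
  ]
}}

```text
time_s: 14.27
position: [0.4709, -0.0333, 0.0319]
orientation: [-0.707, -0.0, -0.001, 0.707]
wrist_force: [0.6, 2.3, 4.9]
grip_width: 0.0281
```

Run:
```python
from h import *
for i in range(3):
    o,T=pose(); print(o['time_s'],o['position'],o['wrist_force'],o['wrist_torque'])
    c=env.camera('wrist')
```

```text
14.2667 [ 0.47088242 -0.0332611   0.03186989] [0.57329814 2.30513792 4.93229426] [ 0.30312529 -0.08027121 -0.0347907 ]
14.3167 [ 0.47089104 -0.03326431  0.03188068] [0.49294479 1.55542133 5.69216914] [ 0.36757236 -0.09868939  0.04647025]
14.3667 [ 0.47090473 -0.03328283  0.03190041] [0.4482248  1.59441586 5.44965002] [ 0.33555896 -0.09497319 -0.01558569]
```

Emit:
{"method": "move_arm", "body": {
  "steps": [
    {"linear": [0,0.6,0],"twist": [0,0,0],"fingers": 0},
    {"linear": [0,0.6,0],"twist": [0,0,0],"fingers": 0},
    {"linear": [0,0.6,0],"twist": [0,0,0],"fingers": 0},
    {"linear": [0,0,0],"twist": [0,0,0],"fingers": 0},
    {"linear": [0,0,0],"twist": [0,0,0],"fingers": 0},
    {"linear": [0,0,0],"twist": [0,0,0],"fingers": 0},
    {"linear": [0,0,0],"twist": [0,0,0],"fingers": 0},
    {"linear": [0,0,0],"twist": [0,0,0],"fingers": 0},
    {"linear": [0,0,0],"twist": [0,0,0],"fingers": 0},
    {"linear": [0,0,0],"twist": [0,0,0],"fingers": 0}
  ]
}}

```text
time_s: 15.25
position: [0.4709, -0.0333, 0.0303]
orientation: [0.707, 0.0, 0.001, -0.707]
wrist_force: [-0.1, 2.2, 7.7]
grip_width: 0.0283
```

Run:
```python
from h import *
for i in range(2):
    o,T=pose(); print(o['time_s'],o['position'],o['wrist_force'],o['wrist_torque'])
    c=env.camera('wrist')
```

```text
15.25 [ 0.47089358 -0.03325325  0.03033082] [-0.08055839  2.20858319  7.65834024] [ 0.35849288  0.04967084 -0.00654124]
15.3 [ 0.47091137 -0.03326839  0.03033095] [0.39760046 2.20902899 7.28959326] [ 0.29373264  0.03140228 -0.03663382]
```

Emit:
{"method": "move_arm", "body": {
  "steps": [
    {"linear": [0,-10,0],"twist": [0,0,0],"fingers": 0},
    {"linear": [0,-25,0],"twist": [0,0,0],"fingers": 0},
    {"linear": [0,-30,0],"twist": [0,0,0],"fingers": 0},
    {"linear": [0,-25,0],"twist": [0,0,0],"fingers": 0},
    {"linear": [0,0,34.4],"twist": [0,0,0],"fingers": 0},
    {"linear": [0,0,34.4],"twist": [0,0,0],"fingers": 0},
    {"linear": [0,0,34.4],"twist": [0,0,0],"fingers": 0},
    {"linear": [0,0,34.4],"twist": [0,0,0],"fingers": 0},
    {"linear": [0,0,34.4],"twist": [0,0,0],"fingers": 0},
    {"linear": [0,0,34.4],"twist": [0,0,0],"fingers": 0}
  ]
}}

```text
time_s: 16.18
position: [0.4693, 0.1741, 0.119]
orientation: [0.708, -0.001, -0.001, -0.707]
wrist_force: [1.0, -0.1, -0.9]
grip_width: 0.0282
```

Emit:
{"method": "move_arm", "body": {
  "steps": [
    {"linear": [0,0,34.4],"twist": [0,0,0],"fingers": 0},
    {"linear": [0,0,34.4],"twist": [0,0,0],"fingers": 0},
    {"linear": [0,0,24.4],"twist": [0,0,0],"fingers": 0},
    {"linear": [0,0,10],"twist": [0,0,0],"fingers": 0},
    {"linear": [0,0,0],"twist": [0,0,0],"fingers": 0},
    {"linear": [0,15,0],"twist": [0,0,0],"fingers": 0},
    {"linear": [0,15,0],"twist": [0,0,0],"fingers": 0},
    {"linear": [0,10,0],"twist": [0,0,0],"fingers": 0},
    {"linear": [0,0,0],"twist": [0,0,0],"fingers": 0},
    {"linear": [0,0,0],"twist": [0,0,0],"fingers": 0}
  ]
}}

```text
time_s: 17.02
position: [0.47, 0.275, 0.0792]
orientation: [0.708, -0.001, -0.0, -0.707]
wrist_force: [-0.1, -0.4, -1.1]
grip_width: 0.0285
```

Run:
```python
from h import *
o,T=pose(); print(o['time_s'],o['position'],o['grip_width'],o['wrist_force'])
c=snap('wrist','w9.png')
```

```text
17.0167 [0.4699775  0.27497608 0.07919046] 0.028506128560674977 [-0.05232961 -0.37297102 -1.13742783]
```

View pics/w9.png

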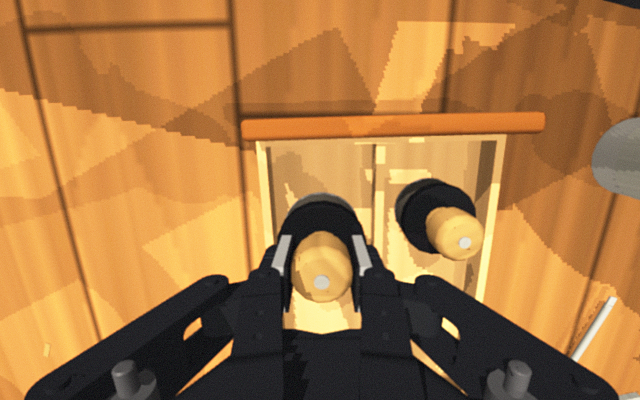

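Emit:
{"method": "move_arm", "body": {
  "steps": [
    {"linear": [0,18,0],"twist": [0,0,0],"fingers": 0},
    {"linear": [0,12,0],"twist": [0,0,0],"fingers": 0},
    {"linear": [0,5,0],"twist": [0,0,0],"fingers": 0},
    {"linear": [0,3,0],"twist": [0,0,0],"fingers": 0},
    {"linear": [0,0,0],"twist": [0,0,0],"fingers": 0},
    {"linear": [0,0,0],"twist": [0,0,0],"fingers": 0},
    {"linear": [0,0,0],"twist": [0,0,0],"fingers": 0.6},
    {"linear": [0,0,0],"twist": [0,0,0],"fingers": 0.6},
    {"linear": [0,0,0],"twist": [0,0,0],"fingers": 0.6},
    {"linear": [0,-10,0],"twist": [0,0,0],"fingers": 0.6}
  ]
}}

```text
time_s: 17.9
position: [0.4692, 0.2758, 0.0508]
orientation: [0.708, -0.001, -0.001, -0.707]
wrist_force: [0.0, -0.6, 0.5]
grip_width: 0.0511
```

Run:
```python
from h import *
o,T=pose(); print(o['time_s'],o['position'],o['grip_width'],o['wrist_force'])
```

```text
17.9 [0.46924379 0.27575126 0.05083163] 0.051066477398822474 [ 0.00881812 -0.64394906  0.45453736]
```

Emit:
{"method": "move_arm", "body": {
  "steps": [
    {"linear": [0,-20,0],"twist": [0,0,0],"fingers": 0.6},
    {"linear": [0,-30,0],"twist": [0,0,0],"fingers": 0.6},
    {"linear": [0,-30,0],"twist": [0,0,0],"fingers": 1},
    {"linear": [10.7,0,-36.2],"twist": [0,0,0],"fingers": 1},
    {"linear": [10.7,0,-36.2],"twist": [0,0,0],"fingers": 1},
    {"linear": [10.7,0,-36.2],"twist": [0,0,0],"fingers": 1},
    {"linear": [10.7,0,-36.2],"twist": [0,0,0],"fingers": 1},
    {"linear": [10.7,0,-36.2],"twist": [0,0,0],"fingers": 1},
    {"linear": [10.7,0,-36.2],"twist": [0,0,0],"fingers": 1},
    {"linear": [10.7,0,-36.2],"twist": [0,0,0],"fingers": 1}
  ]
}}

```text
time_s: 18.73
position: [0.5456, 0.0211, 0.1329]
orientation: [-0.707, -0.001, -0.0, 0.707]
wrist_force: [1.1, -0.3, 0.8]
grip_width: 0.0854
```

Emit:
{"method": "move_arm", "body": {
  "steps": [
    {"linear": [10.7,0,-36.2],"twist": [0,0,0],"fingers": 1},
    {"linear": [10.7,0,-36.2],"twist": [0,0,0],"fingers": 1},
    {"linear": [10.7,0,-36.2],"twist": [0,0,0],"fingers": 1},
    {"linear": [10.7,0,-36.2],"twist": [0,0,0],"fingers": 1},
    {"linear": [10.7,0,-36.2],"twist": [0,0,0],"fingers": 1},
    {"linear": [0,10,0],"twist": [0,0,0],"fingers": 1},
    {"linear": [0,0,0],"twist": [0,0,0],"fingers": 1},
    {"linear": [0,0,0],"twist": [0,0,0],"fingers": 1},
    {"linear": [0,0,0],"twist": [0,0,0],"fingers": 1},
    {"linear": [0,0,0],"twist": [0,0,0],"fingers": 1}
  ]
}}

```text
time_s: 19.57
position: [0.5986, -0.1567, 0.1223]
orientation: [-0.707, -0.001, 0.0, 0.707]
wrist_force: [0.2, 1.0, -0.5]
grip_width: 0.0851
```

Run:
```python
from h import *
o,T=pose(); print(o['time_s'],o['position'],T[:3,:3].round(4).tolist())
c=snap('wrist','w10.png'); M=T@np.array(c['hand_eye']); 
for z in(0.03,0.065): print(proj(c,[0.5975,-0.158,z],M))
snap('scene','s10.png')
```

```text
19.5667 [ 0.5985863  -0.15671685  0.12234971] [[1.0, 0.0004, -0.0017], [0.0017, 0.0, 1.0], [0.0004, -1.0, 0.0]]
[319.41101248 204.4514634 ]
[319.18627098 217.94730872]
```

View pics/w10.png

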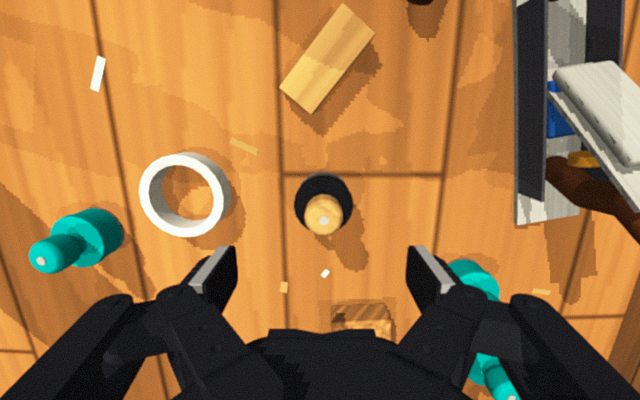

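View pics/s10.png

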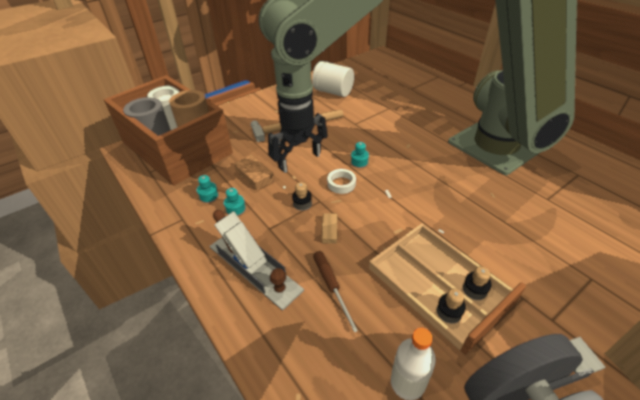

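Emit:
{"method": "move_arm", "body": {
  "steps": [
    {"linear": [1,13,-1],"twist": [0,0,0],"fingers": 1},
    {"linear": [1,15,-1],"twist": [0,0,0],"fingers": 1},
    {"linear": [0,15,-0.5],"twist": [0,0,0],"fingers": 1},
    {"linear": [0,15,0],"twist": [0,0,0],"fingers": 1},
    {"linear": [0,15,0],"twist": [0,0,0],"fingers": 1},
    {"linear": [0,10,0],"twist": [0,0,0],"fingers": 0.8},
    {"linear": [0,4,0],"twist": [0,0,0],"fingers": 0.5},
    {"linear": [0,0,0],"twist": [0,0,0],"fingers": 0},
    {"linear": [0,0,0],"twist": [0,0,0],"fingers": 0},
    {"linear": [0,0,0],"twist": [0,0,0],"fingers": 0}
  ]
}}

```text
time_s: 20.5
position: [0.6014, -0.1607, 0.0358]
orientation: [0.707, 0.001, 0.001, -0.707]
wrist_force: [-0.6, 0.0, 1.0]
grip_width: 0.0286
```

Run:
```python
from h import *
for i in range(3):
    o,T=pose(); print(o['time_s'],o['position'],o['grip_width'],o['wrist_force'],o['wrist_torque'])
    c=env.camera('wrist')
cv2.imwrite('pics/w11.png',c['frame'][:,:,::-1])
```

```text
20.5 [ 0.6013952  -0.1606767   0.03576841] 0.028614377948212626 [-0.58104536  0.03247615  0.975025  ] [0.06747985 0.12856104 0.01092328]
20.55 [ 0.60137238 -0.16068902  0.03583537] 0.02826655200171026 [-0.11189106  0.24307916  1.16836717] [ 0.02620546 -0.00352672  0.00996631]
20.6 [ 0.60134388 -0.16070539  0.03583251] 0.028061416330907793 [0.41594727 0.98429955 1.03228937] [ 0.12069621 -0.06840938  0.01236438]
```

View pics/w11.png

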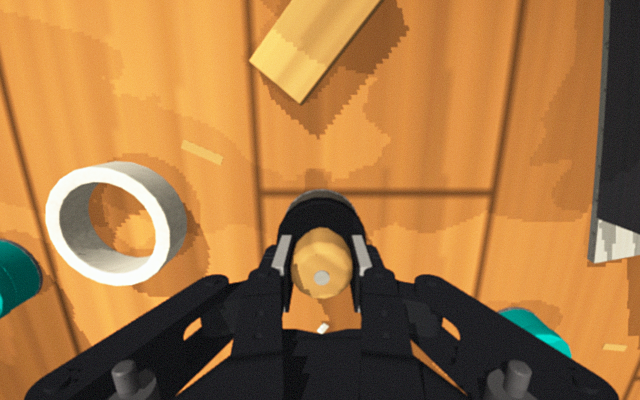

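Gripped centrally (knob at 321,265). Press.

Emit:
{"method": "move_arm", "body": {
  "steps": [
    {"linear": [0,0.6,0],"twist": [0,0,0],"fingers": 0},
    {"linear": [0,0.6,0],"twist": [0,0,0],"fingers": 0},
    {"linear": [0,0.6,0],"twist": [0,0,0],"fingers": 0},
    {"linear": [0,0.6,0],"twist": [0,0,0],"fingers": 0},
    {"linear": [0,0.6,0],"twist": [0,0,0],"fingers": 0},
    {"linear": [0,0,0],"twist": [0,0,0],"fingers": 0},
    {"linear": [0,0,0],"twist": [0,0,0],"fingers": 0},
    {"linear": [0,0,0],"twist": [0,0,0],"fingers": 0},
    {"linear": [0,0,0],"twist": [0,0,0],"fingers": 0},
    {"linear": [0,0,0],"twist": [0,0,0],"fingers": 0}
  ]
}}

```text
time_s: 21.48
position: [0.6014, -0.1607, 0.0334]
orientation: [0.707, 0.001, 0.001, -0.707]
wrist_force: [-1.9, 0.8, 9.3]
grip_width: 0.0284
```

Run:
```python
from h import *
for i in range(3):
    o,T=pose(); print(o['time_s'],o['position'],o['wrist_force'],o['wrist_torque'])
    c=env.camera('wrist')
```

```text
21.4833 [ 0.60137155 -0.16072238  0.03340786] [-1.92658627  0.79240935  9.34133847] [ 0.2170413   0.21052142 -0.02130271]
21.5333 [ 0.60136169 -0.16071224  0.03339886] [-1.77740263  0.75798988  9.45184903] [0.17644688 0.20334834 0.0465907 ]
21.5833 [ 0.60136677 -0.1607331   0.03338906] [-2.37279497  1.30007163  9.89151296] [ 0.14388582  0.17521074 -0.00673807]
```

Emit:
{"method": "move_arm", "body": {
  "steps": [
    {"linear": [0,0.6,0],"twist": [0,0,0],"fingers": 0},
    {"linear": [0,0.6,0],"twist": [0,0,0],"fingers": 0},
    {"linear": [0,0.6,0],"twist": [0,0,0],"fingers": 0},
    {"linear": [0,0.6,0],"twist": [0,0,0],"fingers": 0},
    {"linear": [0,0.6,0],"twist": [0,0,0],"fingers": 0},
    {"linear": [0,0,0],"twist": [0,0,0],"fingers": 0},
    {"linear": [0,0,0],"twist": [0,0,0],"fingers": 0},
    {"linear": [0,0,0],"twist": [0,0,0],"fingers": 0},
    {"linear": [0,0,0],"twist": [0,0,0],"fingers": 0},
    {"linear": [0,0,0],"twist": [0,0,0],"fingers": 0}
  ]
}}

```text
time_s: 22.47
position: [0.6014, -0.1607, 0.0316]
orientation: [0.707, 0.001, 0.001, -0.707]
wrist_force: [-3.6, 1.1, 15.3]
grip_width: 0.0283
```

Run:
```python
from h import *
for i in range(2):
    o,T=pose(); print(o['time_s'],o['position'],o['wrist_force'],o['wrist_torque'])
    c=env.camera('wrist')
```

```text
22.4667 [ 0.60138513 -0.1607348   0.03158284] [-3.55210869  1.08992425 15.33560036] [0.30481764 0.63516137 0.00380678]
22.5167 [ 0.60139178 -0.16075204  0.0315898 ] [-3.18722725  2.09719704 16.0516663 ] [ 0.31283401  0.58345472 -0.01177018]
```

Emit:
{"method": "move_arm", "body": {
  "steps": [
    {"linear": [0,0.5,0],"twist": [0,0,0],"fingers": 0},
    {"linear": [0,0.5,0],"twist": [0,0,0],"fingers": 0},
    {"linear": [0,0,0],"twist": [0,0,0],"fingers": 0},
    {"linear": [0,0,0],"twist": [0,0,0],"fingers": 0},
    {"linear": [0,0,0],"twist": [0,0,0],"fingers": 0},
    {"linear": [0,0,0],"twist": [0,0,0],"fingers": 0},
    {"linear": [0,0,0],"twist": [0,0,0],"fingers": 0},
    {"linear": [0,0,0],"twist": [0,0,0],"fingers": 0},
    {"linear": [0,0,0],"twist": [0,0,0],"fingers": 0},
    {"linear": [0,0,0],"twist": [0,0,0],"fingers": 0}
  ]
}}

```text
time_s: 23.4
position: [0.6014, -0.1607, 0.031]
orientation: [0.707, 0.001, 0.001, -0.707]
wrist_force: [-5.1, 1.9, 17.9]
grip_width: 0.0282
```

Emit:
{"method": "move_arm", "body": {
  "steps": [
    {"linear": [0,-10,0],"twist": [0,0,0],"fingers": 0},
    {"linear": [0,-25,0],"twist": [0,0,0],"fingers": 0},
    {"linear": [0,-30,0],"twist": [0,0,0],"fingers": 0},
    {"linear": [0,-25,0],"twist": [0,0,0],"fingers": 0},
    {"linear": [-4.6,0,35.1],"twist": [0,0,0],"fingers": 0},
    {"linear": [-4.6,0,35.1],"twist": [0,0,0],"fingers": 0},
    {"linear": [-4.6,0,35.1],"twist": [0,0,0],"fingers": 0},
    {"linear": [-4.6,0,35.1],"twist": [0,0,0],"fingers": 0},
    {"linear": [-4.6,0,35.1],"twist": [0,0,0],"fingers": 0},
    {"linear": [-4.6,0,35.1],"twist": [0,0,0],"fingers": 0}
  ]
}}

```text
time_s: 24.23
position: [0.5722, 0.0513, 0.1173]
orientation: [0.707, -0.0, -0.0, -0.707]
wrist_force: [0.8, 0.1, -0.7]
grip_width: 0.0282
```

Emit:
{"method": "move_arm", "body": {
  "steps": [
    {"linear": [-4.6,0,35.1],"twist": [0,0,0],"fingers": 0},
    {"linear": [-4.6,0,35.1],"twist": [0,0,0],"fingers": 0},
    {"linear": [-4.6,0,35.1],"twist": [0,0,0],"fingers": 0},
    {"linear": [-4.6,0,25.1],"twist": [0,0,0],"fingers": 0},
    {"linear": [0,0,10],"twist": [0,0,0],"fingers": 0},
    {"linear": [0,15,0],"twist": [0,0,0],"fingers": 0},
    {"linear": [0,15,0],"twist": [0,0,0],"fingers": 0},
    {"linear": [0,10,0],"twist": [0,0,0],"fingers": 0},
    {"linear": [0,0,0],"twist": [0,0,0],"fingers": 0},
    {"linear": [0,0,0],"twist": [0,0,0],"fingers": 0}
  ]
}}

```text
time_s: 25.07
position: [0.5545, 0.1897, 0.0771]
orientation: [0.707, -0.001, -0.0, -0.707]
wrist_force: [-0.1, -0.7, -0.5]
grip_width: 0.028
```

Run:
```python
from h import *
o,T=pose(); print(o['time_s'],o['position'],o['grip_width'],o['wrist_force'])
c=snap('wrist','w12.png')
```

```text
25.0667 [0.55447087 0.18967591 0.07708404] 0.02797787452111493 [-0.07465401 -0.67285046 -0.52689801]
```

View pics/w12.png

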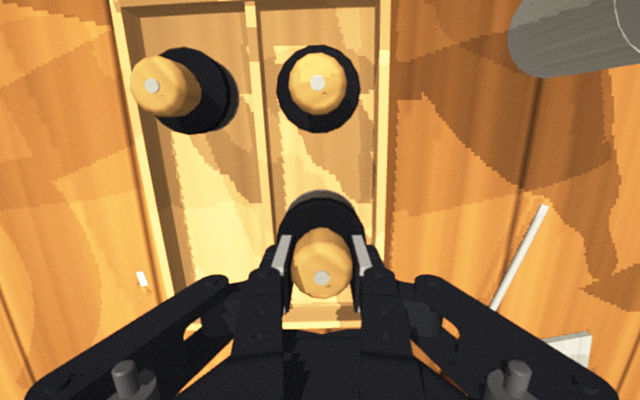

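Pad over the far compartment; the other two stand centred (knobs at 155,85 and 318,80). Lower 35.5 and release.

Emit:
{"method": "move_arm", "body": {
  "steps": [
    {"linear": [0,17,0],"twist": [0,0,0],"fingers": 0},
    {"linear": [0,11,0],"twist": [0,0,0],"fingers": 0},
    {"linear": [0,5,0],"twist": [0,0,0],"fingers": 0},
    {"linear": [0,2.5,0],"twist": [0,0,0],"fingers": 0},
    {"linear": [0,0,0],"twist": [0,0,0],"fingers": 0},
    {"linear": [0,0,0],"twist": [0,0,0],"fingers": 0},
    {"linear": [0,0,0],"twist": [0,0,0],"fingers": 0.6},
    {"linear": [0,0,0],"twist": [0,0,0],"fingers": 0.6},
    {"linear": [0,0,0],"twist": [0,0,0],"fingers": 0.6},
    {"linear": [0,-10,0],"twist": [0,0,0],"fingers": 0.6}
  ]
}}

```text
time_s: 25.95
position: [0.5535, 0.1901, 0.0512]
orientation: [0.708, -0.001, -0.001, -0.707]
wrist_force: [-0.0, 0.7, -0.2]
grip_width: 0.0511
```

Emit:
{"method": "move_arm", "body": {
  "steps": [
    {"linear": [0,-20,0],"twist": [0,0,0],"fingers": 0.6},
    {"linear": [0,-30,0],"twist": [0,0,0],"fingers": 0.6},
    {"linear": [0,-30,0],"twist": [0,0,0],"fingers": 0.6},
    {"linear": [0,-30,0],"twist": [0,0,0],"fingers": 0.6},
    {"linear": [0,-30,-20],"twist": [0,0,0],"fingers": 0.6},
    {"linear": [0,-10,-30],"twist": [0,0,0],"fingers": 0.6},
    {"linear": [0,0,-30],"twist": [0,0,0],"fingers": 0.6},
    {"linear": [0,0,-30],"twist": [0,0,0],"fingers": 0.6},
    {"linear": [0,0,0],"twist": [0,0,0],"fingers": 0.6},
    {"linear": [0,0,0],"twist": [0,0,0],"fingers": 0.6}
  ]
}}

```text
time_s: 26.78
position: [0.5547, 0.0793, 0.2033]
orientation: [-0.707, 0.0, -0.001, 0.707]
wrist_force: [0.3, 0.3, 0.6]
grip_width: 0.0512
```

Run:
```python
from h import *
o,T=pose(); print(o['time_s'],o['position'],o['grip_width'],o['wrist_force'])
c=snap('wrist','w13.png'); snap('scene','s13.png'); ct=snap('top','t13.png')
M=T@np.array(c['hand_eye'])
for r in env.tip_of('wrist','pad_1'):
    u,v=r['point'][0]*640,r['point'][1]*400; print(round(r['p'],2),round(u),round(v),hit(c,u,v,0.006,M).round(3))
```

```text
26.7833 [0.55470229 0.07927597 0.20326881] 0.051176405896198665 [0.33772889 0.28081555 0.58349907]
0.88 203 356 [ 0.378 -0.189  0.006]
0.68 440 381 [ 0.739 -0.24   0.006]
```

View pics/w13.png

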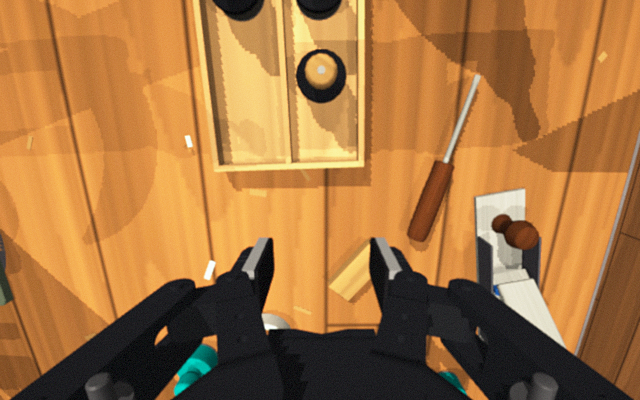

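View pics/s13.png

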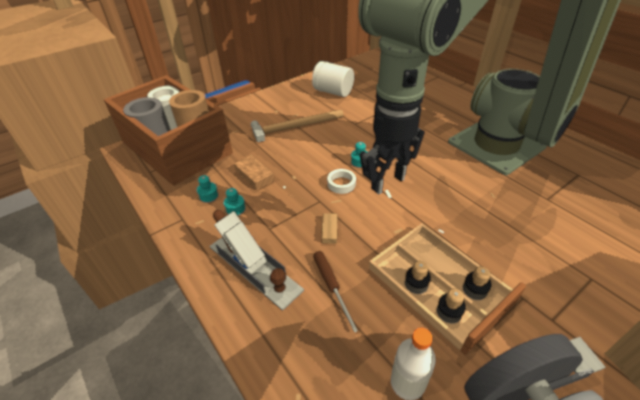

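View pics/t13.png

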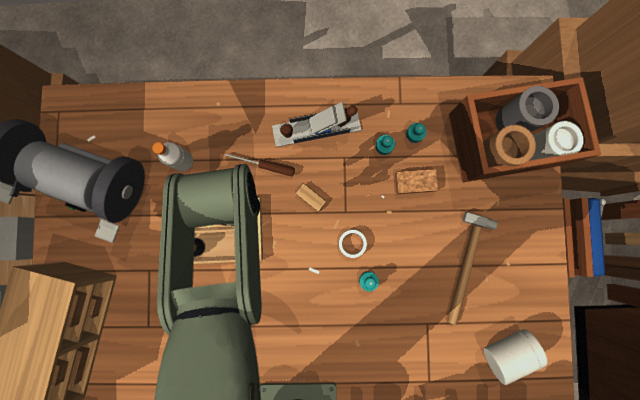

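All three pads stand upright in the tray: one near and two far. The other things look unmoved and the gripper is clear.

```bash
python3 -c "
from bench import env
print(env.finish_job())"
```

```text
the job is handed in; nothing more can be done
None
```

I pressed each of the three pads on the bench, held it, and put it away before pressing the next. I handed the job in at about 27 s. `finish_job` gives no verdict, so the result below rests on my own readings and pictures.

| Pad (start x, y in m) | Foam squeeze | Push-back | Feel | Compartment |
|---|---|---|---|---|
| First (0.474, -0.275) | about 4.7 mm | about 17 N | firm | far |
| Second (0.471, -0.033) | about 4.9 mm | about 7.5 N | soft | near |
| Third (0.601, -0.161) | about 4.8 mm | about 18 N | firm | far |

- **Squeeze values:** they come from how far the tool went down after gripping. About 1 N already showed before each press, so they could be slightly off. At partial presses the forces also fitted the stated stiffnesses.
- **Final pictures:** the last scene picture shows all three pads upright in the tray, one near and two far. The gripper was open and well clear, and the other things looked unmoved, though I judged that by eye.
- **Check that failed:** the network's last look with the wrist camera found only turquoise look-alikes, not the pads in the tray. The arm also hid most of the tray in the last top picture. The pads' final places therefore rest on the scene and wrist pictures and the release poses.

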